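Switch off the hotplate and hold its glass lid open

TASK

Push the black toggle on the front of the hotplate fully down to switch it off, and only then raise the hinged glass lid to 60 degrees from closed and keep holding it there, so that the teacher can reach in. The lid falls shut if it is let go, so never let it drop, and finish while still holding it. Leave the flask, the white heat pad and the retriever rod where they are.

Things in the scene. Friction and masses are not known exactly. Their poses are not given: they have to be found in the camera images.
- hotplate: White hotplate, fixed to the shelf, 220 (x) by 250 (y) by 75 mm high; origin at the centre of its underside, z up. Its -x side is the front and roughly faces the robot, +y is the side on the robot's left. On its top, centred, stands a round steel well of 78 mm outer radius, rim 100 mm above the shelf, covered by the glass lid. The dial, lamp and plate on the front are only looks.
- toggle_tip (a point): Centre of the round end of the black toggle on the hotplate's front (+y end, clear of the lid handle): a rod 11 mm thick, 36 mm from pivot to this point, sticking out to -x. The pivot is at (-112, 100, 53) mm in the hotplate's frame; this point is 32 to 36 mm in front of it, 16 mm above the pivot when up and 16 mm below it when down.
- toggle (a joint): Angle of the toggle (rad): 0 = fully up (on), 0.9 = fully down (off), level at 0.45. About 2 N at the tip moves it; it stays where it is left and has a hard stop at each end. It starts up, between 0 and 0.15.
- lid_handle (a point): Round steel bar at the lid's front edge, 12 mm thick, 102 mm long along its y; this point is its middle. Lid closed: at (-135, 0, 104) mm in the hotplate's frame, 25 mm beyond the front face. Two 8 mm stems, 84 mm apart, carry it; 46 mm is free between bar and lid rim, so it can be pinched from above, one finger before and one behind. It can roll between the fingers. Its x points to the hinge.
- lid_hinge (a point): Middle of the lid's hinge axis, which runs along the hotplate's y axis at the back of the well, at (90, 0, 104) mm in the hotplate's frame. The centre of the bar handle swings about it on a radius of 225 mm.
- lid (a joint): Opening angle of the lid (rad): 0 = closed, level; grows as the front edge rises; 1.047 = 60 degrees; stop at 1.9. The lid is a round glass disc of 80 mm radius, 6 mm thick, with a steel rim, centred 90 mm in front of the hinge. With its handle it weighs 0.3 to 0.7 kg; it has no spring and a nearly frictionless hinge, and falls shut from below about 85 degrees.
- flask: Clear Erlenmeyer flask, loose bystander, 66 mm wide at the foot, 114 mm high; origin at the centre of its underside, z up.
- heat_pad: White ceramic heat pad, loose bystander, 100 by 100 by 12 mm; origin at the centre of its underside, z up.
- retriever: Steel stir bar retriever rod with blue grip and white tip, loose bystander lying flat, about 313 mm long along its own x and 10 mm thick; origin at its middle, on the underside.

How it is judged:
By the outcome, as a careful person would: the job done as asked, in the order asked, and still so for the second after the job is handed in, while the arm keeps its last pose, push and grip.
It also fails if it takes over 51 s, if anything falls off the work surface, if the arm or the gripper's body presses on something with over 40 N, if the wrist force passes 120 N, or if a joint passes its speed limit or range.

ROBOT

A 6-joint arm with a two-finger parallel gripper is mounted at the origin on the work surface. World frame = base frame: x ahead of the robot, y to its left, z up, the work surface at z = 0. Lengths are in m, angles in degrees, forces in N, time in s.
With the tool pointing down it reaches from about 0.275 to 0.75 m from the base axis. Payload 10.2 kg.
Tool frame: the origin (TCP) lies on the mounting face of the last link; the fingertips stand 173 mm ahead of it and the grasp point (between the pads) lies 155 mm ahead of it; z points along the fingers, y is the line along which they close (so a half turn about z gives the same grasp; the last joint's range is limited). The gripper opens to 85 mm and grips with 20 to 120 N. Pads are 22 mm wide; open, the fingers measure 114 mm over their backs; the gripper's body (76 mm by 85 mm) begins 54 mm behind the grasp point. The pads swing forward as they close: fully open they stand 13 mm farther back than shut.
Start: joints at [-79.435, 17.928, 85.812, -0, 76.261, -12.8], TCP at [0.208, -0.482, 0.405] pointing down, gripper open.
Joint ranges: [-168.41, 168.41], [-55.51, 124.54], [10.69, 146.95], [-70.63, 250.63], [1, 178], [-165.06, 165.06]. Speed limits (degrees/s): [136.94, 136.94, 172.46, 180, 180, 180].

INTERFACE

Orientations are given as a 3x3 rotation matrix whose columns are the frame's x, y, z axes.
In Python, from plant import telemetry, optics, arm, models gives the robot as it stands.
- The arm moves only by the shell command python3 -m inch 'ROWS' [OPENING] [FORCE]. ROWS is JSON, one flat list of numbers, 6 for each row, row after row: the shift along the tool's x, y, z normalised to -1 to 1, where 1 is 250 mm, then the turn, a rotation vector about the tool's x, y, z normalised to -1 to 1, where 1 is pi/2 rad. A call has 1 to 5 rows; each row shifts and turns the commanded pose from where the row before left it, along the tool's axes as they then stand; what a row does not reach is not made up. A row lasts 1/12 s, in which the tool goes at most 41.7 mm and 7.16 degrees, less where a joint would pass 70% of its speed; a pose out of reach is approached as far as the arm can. A call with a number of a shift or a turn outside -1 to 1 is refused whole. A call with a gripper value outside its range is refused whole. OPENING is the opening, from 0 (shut) to 1 (fully open), set as the call begins (- or left out, the last holds). The fingers move at their own pace and stop on an object; FORCE is the grip in N (left out, the last holds). Time passes only in rows, so rows that do not move let the fingers close. It gives the time, the measured TCP pose, the force, the opening and the grip force at its end, in the units of the state.
- telemetry.get_state(): the state, without advancing time (a new reading comes with each control period).
- optics.snapshot(name): name is "side" or "top"; returns a dict with "frame" (480x640x3 uint8, red, green, blue), "mtx" (3x3 intrinsics, pixels), "R" (3x3) and "t" (3): a world point X has camera coordinates R X + t. Camera axes: x right, y down, z forward; pixel columns grow to the right and rows downward; lengths in m; the calibration is good to about 2 mm. A picture is of the moment at which its call begins. There is no depth.
- arm.sign_off(): hands the job in; it is judged then, once.
Trained networks look in a picture, given as the dict that the camera call returned (one of the last four; its "shot" number tells which), for a name from the list of things; names that differ only in an ending like _2 or _b are one class to them, and where a whole thing is asked for, a point or a joint stands for the part that bears it (a point fixed in the world has none). Each returns a list of dicts, best first, with "confidence" (0 to 1); they miss things now and then, are a little off and sometimes report something else, mostly with a low value. They report only what shows in the picture. A call takes as long as a camera call.
- models.find_in(query, picture): "bbox" ([left, top, right, bottom] as shares, 0 to 1, of the picture: columns of its width, rows of its height, round what is visible of it).
- models.mark_of(query, picture): "location" ([row, column] as shares, 0 to 1, of the picture: columns of its width, rows of its height: a listed point, or the origin of a listed thing).
The state is a dict: "time_s": time; "q": joint angles; "joint_vel": joint speeds; "joint_efforts": joint torques, N m; "tcp_pos": TCP position; "tool_rot": TCP orientation; "contact_force": force on the tool from outside, world axes, zero at the start; "moment": the same for the moment, N m; "opening": finger opening in m; "grip_force": force on a finger pad.
Only numpy, scipy, OpenCV 4.12 (cv2) and the standard library are available. Lean on these libraries where they do the work, as an engineer would, in place of code of your own. Each camera call takes 0.05 s, during which the arm holds its last target. There are 200 camera calls.

## Working session

There is one attempt and no reset: what is moved stays moved. The work goes in short steps, Python scripts to look and compute and a shell command to move; the robot and the scene stay as the last step left them, time stands still between calls to the robot, and variables do not carry over. Pictures are saved under pics/ and viewed, at most 10 in all, crops included, and the job is handed in when it is done.

```bash
mkdir -p pics; cat > h.py <<'E'
import numpy as np, cv2
from plant import telemetry, optics, arm, models
def tri(obs):
    A=[]
    for P,(u,v) in obs: A+= [u*P[2]-P[0], v*P[2]-P[1]]
    X=np.linalg.svd(np.array(A))[2][-1]; return X[:3]/X[3]
def Pm(s): return np.array(s["mtx"])@np.c_[np.array(s["R"]),np.array(s["t"])]
def onplane(s,uv,z):
    P=Pm(s); A=P[:,[0,1,3]].copy(); A[:,2]+=P[:,2]*z
    w=np.linalg.solve(A,[uv[0],uv[1],1]); return w[:2]/w[2]
def proj(s,X):
    p=Pm(s)@np.r_[X,1]; return p[:2]/p[2]
def save(s,n): cv2.imwrite("pics/"+n+".png",np.ascontiguousarray(s["frame"][:,:,::-1]))
E
cat > m.py <<'E'
from h import *
np.set_printoptions(precision=4,suppress=True)
S={n:optics.snapshot(n) for n in("side","top")}
for n in S: save(S[n],n+"0")
for q in["hotplate","toggle_tip","lid_handle","lid_hinge","flask","heat_pad","retriever"]:
    o=[]
    for n in S:
        r=models.mark_of(q,S[n])
        for d in r[:2]:
            print(q,n,round(d["confidence"],2),np.array(d["location"])*[480,640])
        if r: v,u=np.array(r[0]["location"])*[480,640]; o.append((Pm(S[n]),(u,v)))
    if len(o)==2:
        X=tri(o);print("  ->",X,[proj(S[n],X)[::-1]-np.array(o[i][1])[::-1] for i,n in enumerate(S)])
st=telemetry.get_state();print(st["time_s"],st["tcp_pos"],st["tool_rot"],st["opening"])
E
python3 m.py
```

```text
hotplate side 0.96 [274.512 319.488]
hotplate top 0.78 [247.488 319.616]
  -> [ 0.5928 -0.01   -0.0039] [array([ 0.0864, -0.506 ]), array([-0.4734, -0.0349])]
toggle_tip side 0.54 [208.704 250.112]
toggle_tip top 0.66 [314.496 251.968]
  -> [0.4664 0.1036 0.0689] [array([-0.0533,  0.4767]), array([0.5167, 0.0762])]
lid_handle side 0.78 [218.4   240.576]
lid_handle top 0.9 [322.32 308.48]
  -> [0.4574 0.0061 0.1054] [array([ 0.1654, -1.9059]), array([-1.9199, -0.2946])]
lid_hinge side 0.84 [230.016 374.528]
lid_hinge top 0.88 [186.576 331.52 ]
  -> [ 0.6813 -0.0334  0.1038] [array([ 0.0792, -0.3304]), array([-0.3193, -0.0007])]
flask side 0.71 [362.304 276.992]
flask top 0.78 [280.416 429.12 ]
  -> [ 0.527  -0.2133 -0.0019] [array([-0.1164,  0.9539]), array([0.71  , 0.0985])]
heat_pad side 0.38 [220.896 351.616]
heat_pad top 0.88 [206.592 225.984]
  -> [ 0.6702  0.1691 -0.0004] [array([-0.1863,  0.8336]), array([0.9166, 0.0267])]
retriever side 0.83 [409.824 209.984]
retriever side 0.54 [208.08  248.128]
retriever top 0.95 [324.288 476.224]
  -> [ 0.4464 -0.2941  0.0041] [array([-0.0741,  1.3064]), array([0.8698, 0.1865])]
0.8 [ 0.2082 -0.482   0.4047] [[ 0.918   0.3966 -0.    ]
 [ 0.3966 -0.918  -0.    ]
 [-0.      0.     -1.    ]] 0.08526402898947762
```

View pics/side0.png

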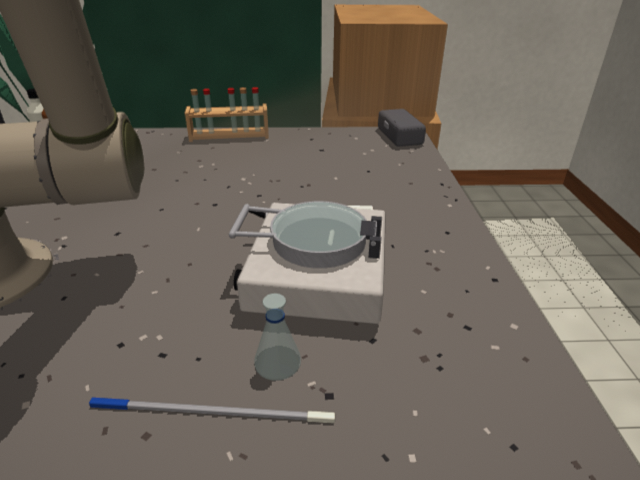

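View pics/top0.png

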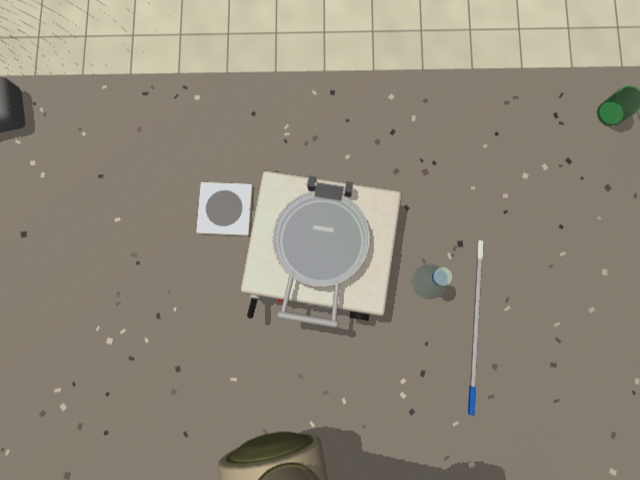

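Side: bar (240,220), toggle (257,213) and hotplate (319,274). Top: bar (308,320), toggle (252,307), hinge (330,187), heat pad (225,208), flask (432,280). The networks agree with the pictures, and bar to hinge measures 227 mm (225 expected). I'll fit the hotplate pose and close and turn the gripper.

```bash
python3 -m inch '[0,0,0,0,0,-0.0786, 0,0,0,0,0,-0.0786, 0,0,0,0,0,-0.0786, 0,0,0,0,0,-0.0786]' 0 40
python3 -m inch '[0,0,0,0,0,-0.0786, 0,0,0,0,0,-0.0786, 0,0,0,0,0,-0.0786, 0,0,0,0,0,-0.0786]'
cat > fit.py <<'E'
from h import *
from scipy.optimize import least_squares
np.set_printoptions(precision=4,suppress=True)
L={"hotplate":(0,0,0),"toggle_tip":(-.1445,.1,.068),"lid_handle":(-.135,0,.104),"lid_hinge":(.09,0,.104)}
O=[]
for n in("side","top"):
  for k in range(2):
    s=optics.snapshot(n)
    for q in L:
        r=models.mark_of(q,s)
        if r and r[0]["confidence"]>.4: O.append((s,np.array(L[q]),(np.array(r[0]["location"])*[480,640])[::-1]))
def W(p,l): c,s_=np.cos(p[2]),np.sin(p[2]); return np.array([p[0]+c*l[0]-s_*l[1],p[1]+s_*l[0]+c*l[1],l[2]])
f=lambda p:np.concatenate([proj(s,W(p,l))-uv for s,l,uv in O])
R=least_squares(f,[.592,-.015,-.17],loss="soft_l1")
print(R.x,np.degrees(R.x[2]),f(R.x).reshape(-1,2))
np.save("pose.npy",R.x)
for q in L: print(q,W(R.x,L[q]))
E
cat > go.py <<'E'
# hotplate-frame grasp-point target (mm) -> tool-axis shift
import sys; from h import *
np.set_printoptions(precision=4,suppress=True)
p=np.load("pose.npy");c,s=np.cos(p[2]),np.sin(p[2]);Rh=np.array([[c,-s,0],[s,c,0],[0,0,1]])
st=telemetry.get_state();T=np.array(st["tool_rot"]);g=np.array(st["tcp_pos"])+.155*T[:,2]
print("now hp mm",(Rh.T@(g-[p[0],p[1],0]))*1e3,"tool in hp\n",Rh.T@T,"\nF",np.array(st["contact_force"]),"open",st["opening"],"grip",st["grip_force"],"t",st["time_s"],"q",np.array(st["q"]))
for a in sys.argv[1:]:
    t=np.array(eval(a))/1e3; d=T.T@(Rh@t+[p[0],p[1],0]-g)
    print(a,"shift norm total",d/.25,"rows>=",np.linalg.norm(d)/.0417)
yaw=np.arctan2(*(Rh.T@T)[[1,0],[1,1]]);print("turn z norm to align y with hp x",yaw/(np.pi/2))
E
python3 fit.py; python3 go.py '[-146,100,110]'
```

```text
time_s: 1.13
tcp_pos: [0.2082, -0.482, 0.4047]
tool_rot: [[0.616, 0.788, -0.0], [0.788, -0.616, -0.0], [-0.0, 0.0, -1.0]]
contact_force: [0.3, 0.1, -0.0]
opening: 0.0389
grip_force: 0.0
time_s: 1.47
tcp_pos: [0.2082, -0.482, 0.4047]
tool_rot: [[0.168, 0.986, 0.0], [0.986, -0.168, 0.0], [0.0, 0.0, -1.0]]
contact_force: [-0.4, 0.6, -0.1]
opening: 0.0002
grip_force: 0.0
[ 0.5917 -0.0176 -0.1904] -10.909055827238427 [[-2.3501 -0.1864]
 [ 1.3784 -3.9814]
 [-1.3584 -2.3999]
 [ 0.6371  0.2003]
 [-0.1741 -2.0584]
 [-1.1176 -1.0534]
 [-1.1664  1.0081]
 [ 0.9571 -0.6157]
 [ 0.5817  1.6489]
 [ 1.7013 -1.0284]
 [ 0.3618 -1.196 ]
 [ 0.5817 -2.8151]
 [-0.7147 -4.3869]
 [ 0.6133  0.6516]
 [-1.1102  1.108 ]]
hotplate [ 0.5917 -0.0176  0.    ]
toggle_tip [0.4688 0.1079 0.068 ]
lid_handle [0.4592 0.0079 0.104 ]
lid_hinge [ 0.6801 -0.0346  0.104 ]
now hp mm [-288.7091 -528.5548  249.7046] tool in hp
 [[-0.0151  0.9999 -0.    ]
 [ 0.9999  0.0151 -0.    ]
 [-0.     -0.     -1.    ]] 
F [ 0.3971 -0.9043 -0.2966] open -6.376388451621553e-05 grip 0.0 t 2.4667 q [-79.4344  17.9278  85.8103  -0.0011  76.2604 -69.3893]
[-146,100,110] shift norm total [2.5053 0.6087 0.5587] rows>= 15.815787062902032
turn z norm to align y with hp x 0.009602862000315416
```

```bash
python3 -m inch '[0.157,0.038,0,0,0,0, 0.157,0.038,0,0,0,0, 0.157,0.038,0,0,0,0, 0.157,0.038,0,0,0,0, 0.157,0.038,0,0,0,0]' >/dev/null
python3 -m inch '[0.157,0.038,0,0,0,0, 0.157,0.038,0,0,0,0, 0.157,0.038,0,0,0,0, 0.157,0.038,0,0,0,0, 0.157,0.038,0,0,0,0]' >/dev/null
python3 -m inch '[0.157,0.038,0,0,0,0, 0.157,0.038,0,0,0,0, 0.157,0.038,0,0,0,0, 0.157,0.038,0,0,0,0, 0.157,0.038,0,0,0,0]' >/dev/null
python3 -m inch '[0.15,0.039,0,0,0,0.0096, 0,0,0.13,0,0,0, 0,0,0.13,0,0,0, 0,0,0.13,0,0,0,0,0,0.1,0,0,0]'
python3 go.py '[-146,100,100]'
python3 - <<'E'
from h import *
for n in("side","top"):
    s=optics.snapshot(n)
    P=(250,208) if n=="side" else (265,307)
    f=s["frame"][P[1]-60:P[1]+60,P[0]-80:P[0]+80]
    cv2.imwrite(f"pics/{n}1.png",np.ascontiguousarray(cv2.resize(f,None,fx=4,fy=4)[:,:,::-1]))
a=cv2.imread("pics/side1.png");b=cv2.imread("pics/top1.png")
cv2.imwrite("pics/both1.png",cv2.resize(np.hstack([a,b]),(800,300)))
E
```

```text
time_s: 4.13
tcp_pos: [0.4668, 0.1085, 0.28]
tool_rot: [[0.189, 0.982, -0.002], [0.982, -0.189, 0.0], [-0.0, -0.002, -1.0]]
contact_force: [1.0, -0.2, -0.4]
opening: -0.0002
grip_force: 0.0
now hp mm [-146.8111  100.1046  124.9856] tool in hp
 [[-0.0007  1.     -0.0017]
 [ 1.      0.0007 -0.0003]
 [-0.0003 -0.0017 -1.    ]] 
F [ 1.0124 -0.2262 -0.3913] open -0.00016830023682122124 grip 0.0 t 4.1333 q [ -0.963   20.5261 102.7033   0.      56.8685   9.9064]
[-146,100,100] shift norm total [-0.0004  0.0034  0.0999] rows>= 0.5994968666302635
turn z norm to align y with hp x 0.0004399497064625965
```

View pics/both1.png

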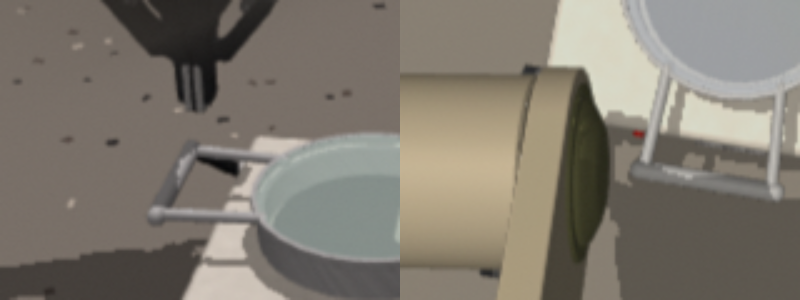

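Side crop: the closed fingers stand above the toggle, (195,100) over (225,160), and clear of the bar. Now press down, watching the force.

```bash
python3 -m inch '[0,-0.012,0.1,0,0,0, 0,0,0,0,0,0]' | grep -E 'tcp_pos|force'
python3 -m inch '[0,0,0.02,0,0,0, 0,0,0.02,0,0,0, 0,0,0.02,0,0,0]' | grep -E 'tcp_pos|force'
python3 -m inch '[0,0,0.02,0,0,0, 0,0,0.02,0,0,0]' | grep -E 'tcp_pos|force'
python3 go.py '[-146,100,60]'
```

```text
tcp_pos: [0.4638, 0.1087, 0.2559]
contact_force: [-0.3, 0.6, -1.5]
grip_force: 0.0
tcp_pos: [0.4648, 0.1087, 0.2432]
contact_force: [-1.9, 0.0, 3.4]
grip_force: 1.7
tcp_pos: [0.4645, 0.1087, 0.2323]
contact_force: [-1.5, 0.2, 3.4]
grip_force: 1.3
now hp mm [-148.7948   99.9829   77.3223] tool in hp
 [[-0.      1.      0.0005]
 [ 1.      0.      0.0001]
 [ 0.0001  0.0005 -1.    ]] 
F [-1.4632  0.1984  3.4422] open -5.197557904872172e-05 grip 1.3070034328848124 t 4.8167 q [ -0.9369  24.7179 105.3602   0.0037  49.8915   9.9673]
[-146,100,60] shift norm total [0.0001 0.0111 0.0693] rows>= 0.42077615934409973
turn z norm to align y with hp x 2.702827550173483e-05
```

Contact at about 3.4 N, and the toggle is moving. I'll continue to the stop.

```bash
python3 -m inch '[0,0,0.02,0,0,0, 0,0,0.02,0,0,0]' | grep -E 'tcp_pos|force'
python3 -m inch '[0,0,0.012,0,0,0, 0,0,0,0,0,0]' | grep -E 'tcp_pos|force'
python3 -m inch '[0,0,0.008,0,0,0, 0,0,0,0,0,0]' | grep -E 'tcp_pos|force'
```

```text
tcp_pos: [0.4644, 0.1088, 0.2218]
contact_force: [-1.2, 0.3, 2.6]
grip_force: 1.3
tcp_pos: [0.4645, 0.1087, 0.2187]
contact_force: [-0.0, -0.2, -0.2]
grip_force: 0.2
tcp_pos: [0.4647, 0.1087, 0.2176]
contact_force: [-0.7, -0.3, 6.9]
grip_force: 3.2
```

```bash
python3 -m inch '[0,0,0.008,0,0,0, 0,0,0,0,0,0]' | grep -E 'tcp_pos|force'
python3 -m inch '[0,0,0.006,0,0,0, 0,0,0,0,0,0]' | grep -E 'tcp_pos|force'
```

```text
tcp_pos: [0.4649, 0.1087, 0.2166]
contact_force: [-5.2, 0.1, 18.3]
grip_force: 9.3
tcp_pos: [0.4651, 0.1087, 0.216]
contact_force: [-6.9, -1.4, 28.5]
grip_force: 14.4
```

Hard stop: 28 N with almost no travel. I'll rise, move over the bar with a partly open gripper, and check the toggle by camera.

```bash
python3 -m inch '[0,0,-0.1,0,0,0, 0,0,-0.15,0,0,0, 0,0,-0.15,0,0,0, 0,0,-0.04,0,0,0, 0,0,0,0,0,0]' | grep -E 'tcp_pos|force'
python3 -m inch '[-0.135,0.02,0,0,0,0, -0.135,0.02,0,0,0,0, -0.13,0.02,0,0,0,0, 0,0,0,0,0,0, 0,0,0,0,0,0]' 0.5 60 | grep -E 'tcp_pos|opening'
python3 - <<'E'
from h import *
S={n:optics.snapshot(n) for n in("side","top")}
p=np.load("pose.npy");c,s_=np.cos(p[2]),np.sin(p[2])
W=lambda l:np.array([p[0]+c*l[0]-s_*l[1],p[1]+s_*l[0]+c*l[1],l[2]])
for q in("toggle_tip","lid_handle","lid_hinge"):
    o=[]
    for n in S:
        r=models.mark_of(q,S[n])
        if r: v,u=np.array(r[0]["location"])*[480,640];o.append((Pm(S[n]),(u,v)));print(q,n,r[0]["confidence"],u,v)
    if len(o)==2: print(tri(o))
for z in(.037,.069): print("pred tip",z,[proj(S[n],W((-.1445,.1,z))) for n in S])
f=S["side"]["frame"][150:270,170:330]
cv2.imwrite("pics/s2.png",np.ascontiguousarray(cv2.resize(f,None,fx=4,fy=4,interpolation=cv2.INTER_CUBIC)[:,:,::-1]))
E
python3 go.py '[-135,0,125]' '[-135,0,106]'
```

```text
tcp_pos: [0.4648, 0.1087, 0.3264]
contact_force: [0.3, 0.6, -0.5]
grip_force: 0.0
tcp_pos: [0.46, 0.0066, 0.3224]
opening: 0.0428
toggle_tip side 0.41 254.4 225.11999999999998
lid_handle side 0.91 240.384 218.304
lid_hinge side 0.82 372.99199999999996 230.784
lid_hinge top 0.81 330.368 190.32000000000002
[ 0.67749477 -0.03138817  0.10062106]
pred tip 0.037 [array([253.18717616, 221.82395519]), array([252.66710002, 313.64718834])]
pred tip 0.069 [array([252.02954376, 207.48195054]), array([249.55224803, 313.6119231 ])]
now hp mm [-134.0744    0.5202  168.6054] tool in hp
 [[-0.0011  1.     -0.0001]
 [ 1.      0.0011  0.    ]
 [ 0.     -0.0001 -1.    ]] 
F [0.754  0.8983 0.1633] open 0.04259808251995124 grip 0.0 t 6.8833 q [-13.6072  14.7935 103.0509   0.0023  62.1615  -2.7632]
[-135,0,125] shift norm total [-0.0021 -0.0037  0.1744] rows>= 1.046003817925758
[-135,0,106] shift norm total [-0.0021 -0.0037  0.2504] rows>= 1.501545256572667
turn z norm to align y with hp x 0.0007106655958693983
```

View pics/s2.png

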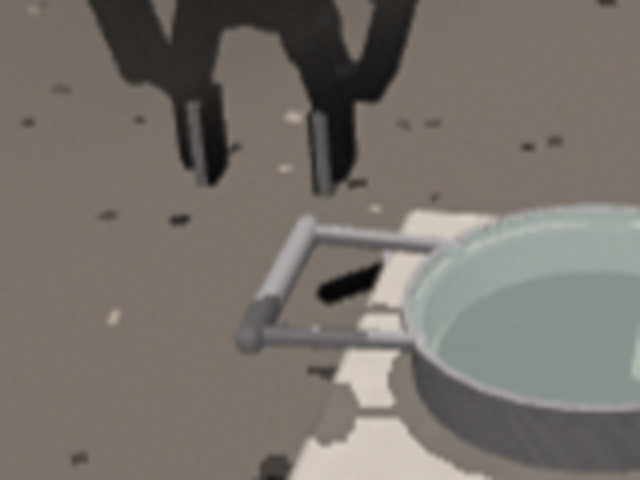

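The toggle now slopes down, tip at side pixel (254,225) with 222 predicted for down and 207 for up. The open fingers straddle the bar line at (240,219). I'll descend and pinch.

```bash
python3 -m inch '[-0.002,-0.004,0.12,0,0,0, 0,0,0.08,0,0,0, 0,0,0.04,0,0,0, 0,0,0,0,0,0]' | grep -E 'tcp_pos|force'
python3 -m inch '[0,0,0,0,0,0, 0,0,0,0,0,0, 0,0,0,0,0,0, 0,0,0,0,0,0, 0,0,0,0,0,0]' 0 60
python3 go.py '[-135,0,106]'
```

```text
tcp_pos: [0.4586, 0.0078, 0.2618]
contact_force: [-0.2, -0.1, 0.2]
grip_force: 0.0
time_s: 7.63
tcp_pos: [0.4593, 0.0075, 0.2647]
tool_rot: [[0.189, 0.982, 0.002], [0.982, -0.189, -0.0], [-0.0, 0.002, -1.0]]
contact_force: [-1.5, 1.3, 6.7]
opening: 0.0095
grip_force: 58.6
now hp mm [-134.5063   -0.4728  109.7142] tool in hp
 [[-0.0006  1.      0.0017]
 [ 1.      0.0006 -0.0001]
 [-0.0001  0.0017 -1.    ]] 
F [-1.4718  1.264   6.6902] open 0.009538319747826197 grip 58.594481348991394 t 7.6333 q [-13.7364  19.7055 106.8121  -0.0001  53.3823  -2.86  ]
[-135,0,106] shift norm total [ 0.0019 -0.002   0.0149] rows>= 0.09056424353104502
turn z norm to align y with hp x 0.00036325353607761894
```

Opening is 9.5 mm on a 12 mm bar and the tool was pushed up, so the grip may be too shallow. I'll reopen, go 6 mm lower and pinch again while the lid is still shut.

```bash
python3 -m inch '[0,0,0,0,0,0, 0,0,0,0,0,0, 0,0,0.012,0,0,0, 0,0,0.012,0,0,0, 0,0,0,0,0,0]' 0.4 | grep -E 'tcp_pos|force|open'
python3 -m inch '[0,0,0,0,0,0, 0,0,0,0,0,0, 0,0,0,0,0,0, 0,0,0,0,0,0, 0,0,0,0,0,0]' 0 60
python3 go.py '[-135,0,104]'
python3 - <<'E'
from h import *
s=optics.snapshot("side");f=s["frame"][150:270,170:330]
cv2.imwrite("pics/s3.png",np.ascontiguousarray(cv2.resize(f,None,fx=4,fy=4,interpolation=cv2.INTER_CUBIC)[:,:,::-1]))
E
```

```text
tcp_pos: [0.459, 0.0074, 0.257]
contact_force: [-0.1, 0.4, -0.0]
opening: 0.0342
grip_force: 0.0
time_s: 8.47
tcp_pos: [0.4593, 0.0073, 0.2578]
tool_rot: [[0.189, 0.982, 0.001], [0.982, -0.189, -0.0], [-0.0, 0.001, -1.0]]
contact_force: [3.6, -0.8, -2.9]
opening: 0.0103
grip_force: 58.3
now hp mm [-134.5356   -0.5658  102.8144] tool in hp
 [[-0.0003  1.      0.0012]
 [ 1.      0.0003 -0.0001]
 [-0.0001  0.0012 -1.    ]] 
F [ 3.5765 -0.814  -2.884 ] open 0.010332071646568852 grip 58.31734657287598 t 8.4667 q [-13.7487  20.3753 107.1447   0.0002  52.4132  -2.8545]
[-135,0,104] shift norm total [ 0.0023 -0.0019 -0.0047] rows>= 0.03341298200106444
turn z norm to align y with hp x 0.0001640361538198146
```

View pics/s3.png

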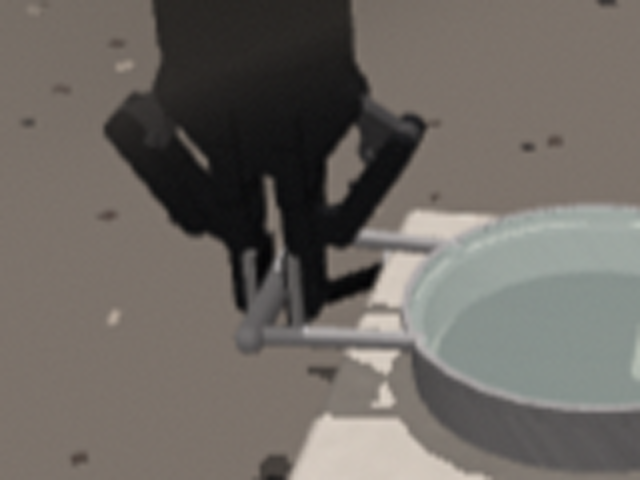

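The bar sits well within both pads (crop (265,290)), clear of the stems and rim. Now follow the arc, 3° per row.

```bash
python3 -m inch '[0,0.0012,-0.0471,0,0,0, 0,0.0037,-0.047,0,0,0, 0,0.0061,-0.0467,0,0,0, 0,0.0086,-0.0463,0,0,0, 0,0.011,-0.0458,0,0,0]' | grep -vE 'tool'
python3 go.py
```

```text
time_s: 8.93
tcp_pos: [0.4667, 0.006, 0.3163]
contact_force: [7.0, 0.9, -5.7]
opening: 0.0102
grip_force: 58.2
now hp mm [-127.2119   -0.4288  161.2823] tool in hp
 [[-0.0001  1.      0.0001]
 [ 1.      0.0001  0.0004]
 [ 0.0004  0.0001 -1.    ]] 
F [ 7.0154  0.9157 -5.6966] open 0.010218679733246376 grip 58.24123978614807 t 8.9333 q [-13.6968  16.1177 102.5248   0.025   61.3538  -2.8043]
turn z norm to align y with hp x 5.03586577186797e-05
```

Rising well with small forces.

```bash
python3 -m inch '[0,0.0134,-0.0452,0,0,0, 0,0.0157,-0.0444,0,0,0, 0,0.018,-0.0435,0,0,0, 0,0.0203,-0.0425,0,0,0, 0,0.0225,-0.0414,0,0,0]' | grep -E 'tcp_pos|force|open'
python3 -m inch '[0,0.0246,-0.0402,0,0,0, 0,0.0267,-0.0388,0,0,0, 0,0.0287,-0.0374,0,0,0, 0,0.0306,-0.0358,0,0,0]' | grep -E 'tcp_pos|force|open'
python3 go.py
python3 - <<'E'
from h import *
s=optics.snapshot("side");save(s,"s4")
E
```

```text
tcp_pos: [0.4882, 0.0022, 0.3699]
contact_force: [-1.0, 3.9, -3.2]
opening: 0.0101
grip_force: 58.3
tcp_pos: [0.5148, -0.0025, 0.4083]
contact_force: [-11.5, 7.9, 6.2]
opening: 0.0099
grip_force: 58.4
now hp mm [-79.7576   0.5975 253.3466] tool in hp
 [[-0.001   1.     -0.0086]
 [ 1.      0.001   0.002 ]
 [ 0.0021 -0.0086 -1.    ]] 
F [-11.4958   7.9485   6.2317] open 0.009938390595884607 grip 58.42662334442139 t 9.6833 q [-13.3498  16.5596  87.0987   0.0986  76.839   -2.5221]
turn z norm to align y with hp x 0.0006560634095274698
```

View pics/s4.png

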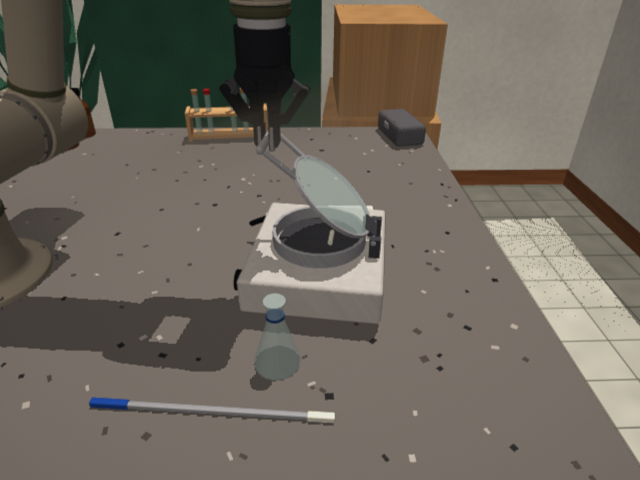

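Side picture: the lid is held at about 41°, bar at (268,143), flask and rod are untouched, and the toggle is down at (258,220). There is some radial squeeze (13 N), so I'll relax outward slightly while finishing.

```bash
python3 -m inch '[0,0.0305,-0.0362,0,0,0, 0,0.0325,-0.0344,0,0,0, 0,0.0345,-0.0325,0,0,0]' | grep -E 'tcp_pos|force|open'
python3 -m inch '[0,0.037,-0.029,0,0,0, 0,0.0386,-0.027,0,0,0, 0,0.0402,-0.0246,0,0,0, 0,0,0,0,0,0, 0,0,0,0,0,0]' | grep -E 'tcp_pos|force|open'
cat > ang.py <<'E'
from h import *
from scipy.optimize import least_squares
p=np.load("pose.npy")
st=telemetry.get_state();T=np.array(st["tool_rot"]);g=np.array(st["tcp_pos"])+.155*T[:,2]
c,s_=np.cos(p[2]),np.sin(p[2]);R=np.array([[c,-s_,0],[s_,c,0],[0,0,1]])
h=R.T@(g-[p[0],p[1],0]); d=h-[.09,0,.104]
print("kin angle",np.degrees(np.arctan2(d[2],-d[0])),"r",np.hypot(d[0],d[2]),"F",st["contact_force"],"M",st["moment"],T[:,2])
for k in range(3):
    o=[]
    for n in("side","top"):
        s=optics.snapshot(n)
        r=models.mark_of("lid_handle",s)
        if r: v,u=np.array(r[0]["location"])*[480,640];o.append((s,(u,v)))
    W=lambda a:R@[.09-.225*np.cos(a),0,.104+.225*np.sin(a)]+[p[0],p[1],0]
    for s,uv in o:
        print("cam angle",np.degrees(least_squares(lambda a:proj(s,W(a[0]))-uv,[1.]).x),uv)
save(optics.snapshot("side"),"s5")
E
python3 ang.py
```

```text
tcp_pos: [0.5392, -0.0069, 0.4343]
contact_force: [-3.6, 9.6, 2.3]
opening: 0.0097
grip_force: 58.4
tcp_pos: [0.5675, -0.0118, 0.4563]
contact_force: [-9.4, 13.0, 14.9]
opening: 0.0099
grip_force: 60.0
kin angle 59.73767716186294 r 0.22838483250890532 F [-9.37253503 12.99032716 14.89167667] M [1.9551603  1.61835564 0.1973543 ] [-7.52079837e-04  4.40913854e-03 -9.99989997e-01]
cam angle [59.32323388] (np.float64(304.576), np.float64(112.512))
cam angle [55.33757166] (np.float64(323.52), np.float64(245.904))
cam angle [59.07228473] (np.float64(301.69599999999997), np.float64(108.57600000000001))
```

View pics/s5.png

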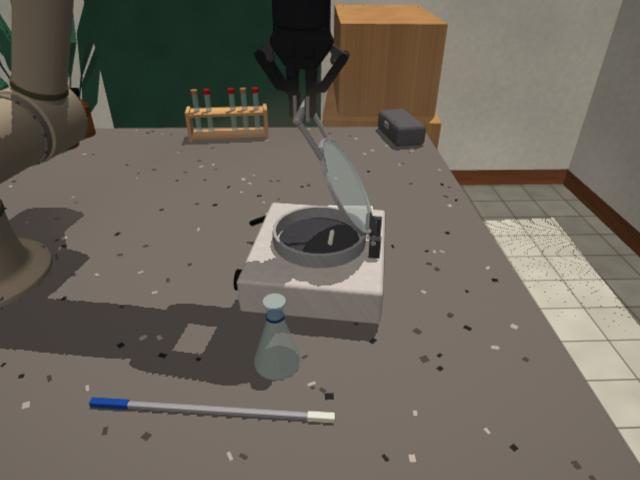

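Held at about 59–60° (side camera 59.1–59.3, arm 59.7). The lid is up and the toggle still down. A sideways and radial strain of about 20 N remains, so I'll relieve it and add about 0.7°.

```bash
python3 -m inch '[0.004,0.003,-0.005,0,0,0, 0.004,0.0034,-0.0056,0,0,0, 0,0,0,0,0,0, 0,0,0,0,0,0]' | grep -E 'tcp_pos|force|open'
python3 ang.py
```

```text
tcp_pos: [0.5695, -0.0114, 0.4575]
contact_force: [-6.5, 3.1, 6.8]
opening: 0.0097
grip_force: 59.1
kin angle 60.278828480983634 r 0.22852351547994262 F [-6.51682759  3.14435376  6.75647228] M [0.58596135 1.18421103 0.21587901] [-0.0021204   0.00117395 -0.99999706]
cam angle [60.5795804] (np.float64(305.216), np.float64(106.704))
cam angle [59.12073884] (np.float64(301.632), np.float64(108.192))
cam angle [59.92949238] (np.float64(302.208), np.float64(104.68799999999999))
```

```bash
python3 -m inch '[0,0,0,0,0,0, 0,0,0,0,0,0, 0,0,0,0,0,0, 0,0,0,0,0,0, 0,0,0,0,0,0]' | grep -vE tool
python3 -c "
from plant import arm
print(arm.sign_off())"
```

```text
time_s: 12.45
tcp_pos: [0.5695, -0.0115, 0.4574]
contact_force: [-5.7, 3.1, 7.0]
opening: 0.01
grip_force: 59.2
the job is handed in; nothing more can be done
None
```

The toggle was pushed to its lower stop first; the lid was then raised to about 60° (arm reading 60.3°, side camera 59.1–60.6°) and is still held there, and the job was handed in at about 12.5 s; the flask and rod looked unmoved in the side pictures, and the heat pad was not re-checked, though the arm never went near it.

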